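# Close the bench pressure filter

## Task

Close the pressure filter that leans in its stand: take its cover plate from the bench and set it on the mouth, without dropping it, so that the three ears are down in the rim notches and the plate lies flat on its seat. Then turn the lock ring clockwise until its red line stands at the green mark, neither short of it nor past it. Leave the glassware and the wash bottle standing where they are.

Things in the scene. Friction and masses are not known exactly. Their poses are not given: they have to be found in the camera images.
- filter: Fixed grey tilt stand of the filter: base 200 x 200 x 12 mm, two upright side plates 160 mm apart with black clamp knobs, 165 mm tall. Origin under the base's centre, z up, -x its front (towards the robot at yaw 0). It carries the filter pot rigidly, leaning 28 degrees to the front; nothing of it gives when pushed.
- pot: Stainless filter pot, 112 mm across. Origin: centre of the flat round seat at its mouth (white membrane, black gasket), 186 mm above the bench. z out of the mouth along the pot's axis (28 deg from vertical, leaning to the stand's front), x uphill in the seat plane, y = stand's y. Angles below are about pot z from pot x. A 6 mm rim (radius 50.5 to 58 mm) surrounds the seat, broken by the notches.
- notch (a point): Middle of the uphill one of the three notches in the rim, on the seat plane, 54 mm from the pot's axis at angle 0; the others are at 120 and 240 degrees. Each is 30 degrees (27 mm) wide. The cover's three 22 mm ears go down into them.
- lock_ring (a joint): Turn (rad) of the dark steel lock ring, captive round the pot's mouth, about pot z. Grows clockwise, seen looking down into the mouth. 0 = red line at white (open) mark, 1.047 = red line at green mark (locked), stop at 1.31. Starts between 0 and 0.3. Below 0.4 the cover's ears pass between its claws; at 1.047 the claws lie over the ears. Turns stiffly (0.35 N m), stays where left.
- red_line (a point): Red line across the lock ring's top edge, 72 mm from the axis, 18.5 mm above the seat plane, at angle +30 deg minus the joint value. Ring: inner radius 64, outer 72 mm, from 14 mm below to 18.5 mm above the seat plane. Its three claws, 36 deg wide, at 60, 180 and 300 deg minus the joint value, reach in to radius 54 mm, 10.5 to 18.5 mm above the seat plane.
- locked_mark (a point): Green locked mark on the pot's ledge (radius 86 mm, 16 mm below the seat plane) just outside the ring, 80 mm from the axis at angle -30 deg. The white open mark is on the same ledge at +30 deg.
- handle_a (a point): Middle of the blue grip of one of the lock ring's two bar handles: 102 mm from the axis, 16 mm above the seat plane, at angle 120 deg minus the joint value. The bar (looks 17 mm thick, solid 14 mm) runs straight out from radius 72 to 122 mm, rising outwards by 21 deg; nothing stands within 35 mm below the grip. The point's z is the ring's axis.
- handle_b (a point): The same point on the second, equal handle on the far side of the lock ring, at angle -60 deg minus the joint value.
- cover: Loose aluminium cover plate, 0.4 to 0.65 kg, lying flat on the bench, handle up. Disc 96 mm across, 8 mm thick, with three ears 22 mm wide reaching to radius 61 mm at 0, 120, 240 deg about its z from its x: it fits in any of three turns. Origin: centre of the flat underside. Seated, its origin lies on pot's origin within 2.5 mm play. Brass vent plug at y = +32 mm, 20 mm high.
- cover_grip (a point): Middle of the cover's blue bar handle, 44 mm above the underside; frame parallel to the cover's. The bar runs along cover x, 84 mm long, 16 mm wide (y), 12 mm tall, on two posts at x = +/-32 mm, open beneath.
- beaker: Loose glass beaker, 86 mm across, 115 mm tall, origin under its centre. Bystander.
- flask: Loose conical glass flask, 100 mm across the foot, 144 mm tall, origin under its centre. Bystander.
- wash_bottle: Loose white plastic wash bottle, 68 mm across, with a blue cap and bent blue spout reaching 60 mm out along its x, 200 mm tall in all; origin under its centre. Bystander.

How it is judged:
By the outcome, as a careful person would: the job done as asked, in the order asked, and still so for the second after the job is handed in, with the robot touching nothing.
It also fails if it takes over 64 s, if anything falls off the work surface, if the arm or the gripper's body presses on something with over 40 N, if the wrist force passes 120 N, or if a joint passes its speed limit or range.

## Robot

A 6-joint arm with a two-finger parallel gripper is mounted at the origin on the work surface. World frame = base frame: x ahead of the robot, y to its left, z up, the work surface at z = 0. Lengths are in m, angles in rad, forces in N, time in s.
With the tool pointing down it reaches from about 0.25 to 0.725 m from the base axis. Payload 4 kg.
Tool frame: the origin (TCP) lies at the very end of the fingers, on their centre line; the grasp point (between the pads) lies 19 mm behind it; z points along the fingers, y is the line along which they close (so a half turn about z gives the same grasp; the last joint's range is limited). The gripper opens to 85 mm and grips with 20 to 120 N. Pads are 22 mm wide; open, the fingers measure 114 mm over their backs; the gripper's body (76 mm by 85 mm) begins 54 mm behind the grasp point. The pads swing forward as they close: fully open they stand 13 mm farther back than shut.
Start: joints at [-1.215, 0.241, 0.005, 1.335, 0, 1.571], TCP at [0.174, -0.469, 0.231] pointing down, gripper open.
Joint ranges: [-2.72, 2.72], [-1.05, 1.87], [-1.09, 1.28], [-1.99, 2.15], [-1.42, 1.44], [-3.14, 3.14]. Speed limits (rad/s): [2.79, 2.79, 3.14, 3.14, 3.14, 3.14].

## Interface

Orientations are given as a unit quaternion [x, y, z, w].
In Python, from workcell import * gives the robot as it stands. The module is installed in compiled form; this text tells all that it offers.
- The arm moves only by the tool send_rows, never from a script. Its argument "steps" is text: rows parted by semicolons, each of 7 numbers parted by spaces: the opening, from -1 (shut) to 1 (fully open), then the shift along the world's x, y, z in m, then the turn, a rotation vector about the world's x, y, z in rad. A call has exactly 5 rows; each row shifts and turns the commanded pose from where the row before left it; what a row does not reach is not made up. A row lasts 1/12 s, in which the tool goes at most 41.7 mm and 7.16 degrees, less where a joint would pass 70% of its speed; a pose out of reach is approached as far as the arm can. A call is refused whole if a number of a shift passes 0.0417 or a number of a turn 0.125, either way. A call with a gripper value outside its range is refused whole. The fingers move at their own pace and stop on an object; the grip force is fixed at half the most. Time passes only in rows, so rows that do not move let the fingers close, or fill a call up. It gives the time, the measured TCP pose, the force, the opening and the grip force at its end, in the units of the state.
- get_obs(): the state, without advancing time (a new reading comes with each control period).
- camera(name): name is "scene" or "top" or "wrist"; returns a dict with "frame" (480x640x3 uint8, red, green, blue), "range_z" (480x640 float32, m along the optical axis (not along the pixel's ray), 0 where there is no reading), "camera_matrix" (3x3 intrinsics, pixels), "extrinsics" (4x4, takes a point from world to camera coordinates); the wrist camera has in their place "T_tool_cam" (4x4, takes a point from camera to tool coordinates, whose origin is the TCP and whose axes are the flange's). Camera axes: x right, y down, z forward; pixel columns grow to the right and rows downward; lengths in m; the calibration is good to about 2 mm. The wrist camera is an equidistant fisheye: a pixel r from the principal point sees the ray r / f radians off the axis. A picture is of the moment at which its call begins: read the wrist's pose just before it.
- job_done(): hands the job in; it is judged then, once.
The state is a dict: "clock": time; "joint_pos": joint angles; "joint_vel": joint speeds; "tau": joint torques, N m; "eef_pos": TCP position; "tool_rot": TCP orientation; "ft_force": force on the tool from outside, world axes, zero at the start; "ft_torque": the same for the moment, N m; "grip_width": finger opening in m; "grasp_force": force on a finger pad.
Only numpy, scipy, OpenCV 4.12 (cv2) and the standard library are available. Lean on these libraries where they do the work, as an engineer would, in place of code of your own. Each camera call takes 0.05 s, during which the arm holds its last target. There are 200 camera calls.

## Working session

There is one attempt and no reset: what is moved stays moved. The work goes in short steps, Python scripts to look and compute and a tool call to move; the robot and the scene stay as the last step left them, time stands still between calls to the robot, and variables do not carry over. Pictures are saved under pics/ and viewed, at most 10 in all, crops included, and the job is handed in when it is done.

Besides the shell and the picture viewer there is one more tool, called after ">>>" as name(argument=value, ...), one argument or row to a line, values as JSON. send_rows: Moves the arm, as the interface text tells. Its arguments: {"type":"object","properties":{"steps":{"type":"string"}},"required":["steps"]}

```bash
mkdir -p pics; cat > h.py <<'E'
from workcell import *
import numpy as np, cv2
from scipy.spatial.transform import Rotation as R
def cloud(c):
    z=c["range_z"];K=c["camera_matrix"];v,u=np.mgrid[0:480,0:640]
    P=np.stack([(u-K[0,2])/K[0,0]*z,(v-K[1,2])/K[1,1]*z,z],-1)
    E=np.linalg.inv(c["extrinsics"]);return P@E[:3,:3].T+E[:3,3]
E
python3 - <<'E'
from h import *
for n in ("scene","top"):
    c=camera(n);np.savez(n+"0.npz",**c);cv2.imwrite(f"pics/{n}0.png",c["frame"][...,::-1])
    print(n,c["camera_matrix"].tolist(),np.linalg.inv(c["extrinsics"]).round(3).tolist())
print(get_obs())
E
```

```text
scene [[560.3630777154873, 0.0, 317.67450276151806], [0.0, 560.3630777154873, 237.37665618247942], [0.0, 0.0, 1.0]] [[-0.582, 0.679, -0.447, 1.04], [0.813, 0.493, -0.311, 0.318], [0.009, -0.544, -0.839, 1.022], [0.0, 0.0, 0.0, 1.0]]
top [[561.969281420505, 0.0, 326.59364619454726], [0.0, 561.969281420505, 232.2463433253705], [0.0, 0.0, 1.0]] [[0.009, -0.984, 0.18, 0.397], [-1.0, -0.007, 0.014, -0.021], [-0.012, -0.18, -0.984, 1.135], [0.0, 0.0, 0.0, 1.0]]
{'clock': 0.1, 'joint_pos': array([-1.21501948e+00,  2.41335422e-01,  3.85372546e-03,  1.33517860e+00,
        1.56762130e-05,  1.57080989e+00]), 'joint_vel': array([-0.00079717, -0.00182086,  0.00158695, -0.00155704, -0.00073141,
        0.00099361]), 'tau': array([ 1.22278761e-04, -3.73138118e+01,  2.53009772e+01,  1.08792353e-02,
        3.14926240e-05, -9.44232639e-07]), 'eef_pos': array([ 0.17396888, -0.46816187,  0.23050108]), 'tool_rot': array([ 9.84220307e-01,  1.76944958e-01, -1.57208001e-04, -9.18662849e-04]), 'ft_force': array([-0.51008666,  0.80269012, -0.27225599]), 'ft_torque': array([ 0.02812269, -0.00034829, -0.02006771]), 'grasp_force': 0.0, 'grip_width': 0.08559029097717664}
```

View pics/scene0.png

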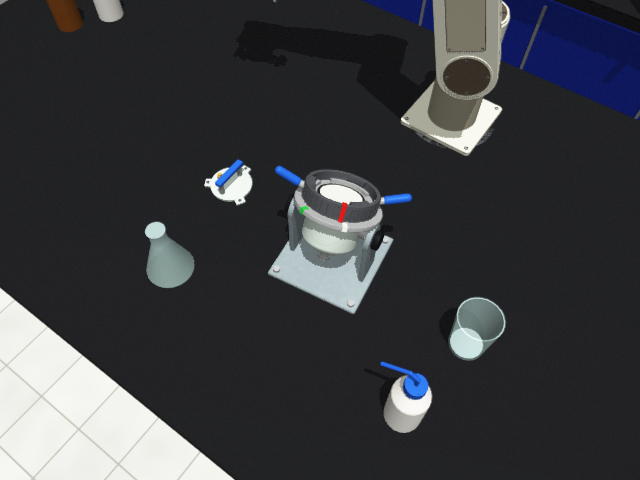

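View pics/top0.png

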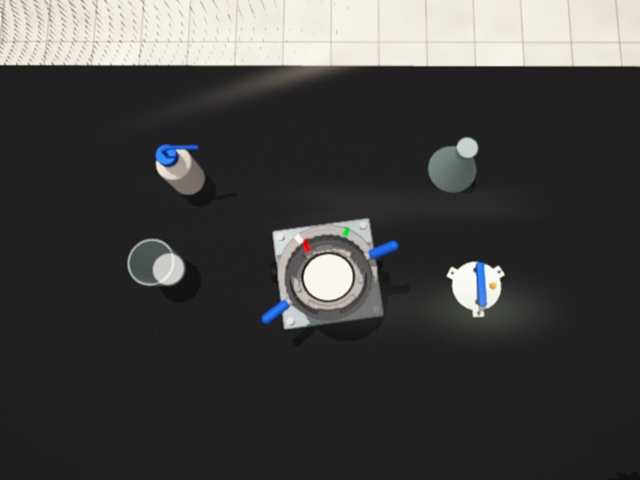

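```bash
cat >> h.py <<'E'
def masks(f):
    h=cv2.cvtColor(f,cv2.COLOR_RGB2HSV);H,S,V=h[...,0],h[...,1],h[...,2]
    return dict(blue=(H>105)&(H<130)&(S>150)&(V>70),red=((H<6)|(H>174))&(S>170)&(V>80),green=(H>45)&(H<75)&(S>150)&(V>80),white=(S<40)&(V>170),grey=(S<60)&(V>70))
E
python3 - <<'E'
from h import *
for n in ("scene","top"):
    c=dict(np.load(n+"0.npz"));P=cloud(c);m=masks(c["frame"])
    for k in ("blue","red","green","white"):
        N,L,s,ce=cv2.connectedComponentsWithStats(m[k].astype(np.uint8))
        for i in range(1,N):
            if s[i,4]<25: continue
            q=P[(L==i)&(c["range_z"]>0)]
            if len(q)<10: continue
            q0=np.median(q,0)
            if not(0<q0[0]<.8 and abs(q0[1])<.6 and -.01<q0[2]<.3): continue
            u,sv,vt=np.linalg.svd(q-q.mean(0),full_matrices=False)
            print(n,k,s[i,4],ce[i].round(1),"mean",q.mean(0).round(4),"z",np.percentile(q[:,2],[5,50,95]).round(3),"ax",vt[0].round(3),"nrm",vt[2].round(3),"sd",(sv/len(q)**.5).round(4))
    g=m["grey"]&(P[...,2]>.007)&(P[...,2]<.018)&(abs(P[...,0]-.4)<.2)&(abs(P[...,1])<.16)
    pts=P[g][:,:2].astype(np.float32);print(n,"base",len(pts),cv2.minAreaRect(pts), np.median(P[g][:,2]))
    g=(P[...,2]<.03)&(P[...,2]>.004)&(P[...,1]<-.2)&(P[...,1]>-.4)&(P[...,0]>.2)&(P[...,0]<.42)&m["grey"]
    pts=P[g][:,:2].astype(np.float32);print("cover",len(pts),cv2.minEnclosingCircle(pts))
E
```

```text
scene blue 253 [229.1 172.3] mean [ 0.4955 -0.3051  0.0476] z [0.042 0.049 0.053] ax [0.98  0.138 0.139] nrm [ 0.015 -0.761  0.649] sd [0.0269 0.0088 0.0045]
scene blue 261 [287.5 175. ] mean [ 0.5299 -0.1071  0.2141] z [0.003 0.226 0.238] ax [0.517 0.409 0.752] nrm [ 0.832 -0.035 -0.553] sd [0.0685 0.0147 0.0045]
scene blue 252 [397.5 198.3] mean [0.4253 0.0737 0.1713] z [-0.     0.187  0.192] ax [0.604 0.227 0.764] nrm [ 0.576  0.538 -0.615] sd [0.068  0.0146 0.0047]
scene blue 675 [410.5 381.1] mean [0.7153 0.274  0.1639] z [0.002 0.166 0.196] ax [0.402 0.077 0.913] nrm [ 0.914 -0.092 -0.395] sd [0.0443 0.0205 0.0092]
scene red 90 [342.2 211.8] mean [0.5451 0.0253 0.2225] z [0.208 0.223 0.235] ax [ 0.514  0.096 -0.852] nrm [0.312 0.905 0.29 ] sd [0.0106 0.0025 0.0021]
scene green 30 [302.3 209.3] mean [ 0.5713 -0.0426  0.2042] z [0.199 0.204 0.209] ax [-0.909  0.256  0.33 ] nrm [ 0.178  0.952 -0.248] sd [0.0044 0.0029 0.0023]
scene white 71 [472.   58.8] mean [0.125  0.0469 0.2861] z [0.274 0.288 0.294] ax [-0.363  0.931 -0.042] nrm [-0.932 -0.363  0.016] sd [0.0247 0.0067 0.0017]
[... 5037 characters left out ...]
  ] nrm [-0.003  0.013  1.   ] sd [0.0275 0.014  0.004 ]
top white 496 [492.4 283.7] mean [ 0.5007 -0.3375  0.008 ] z [0.004 0.008 0.012] ax [-0.994  0.112  0.018] nrm [-0.016  0.016 -1.   ] sd [0.0231 0.0091 0.0025]
top white 30 [373.9 270.8] mean [ 0.5063 -0.0895  0.169 ] z [0.164 0.169 0.173] ax [-0.869 -0.181 -0.461] nrm [-0.307 -0.534  0.788] sd [0.0053 0.0016 0.0013]
top white 379 [294.  317.8] mean [0.4296 0.0577 0.0132] z [0.009 0.012 0.018] ax [-0.283 -0.958  0.041] nrm [-0.809  0.262  0.526] sd [0.0129 0.0103 0.0096]
top base 1618 ((0.5169912576675415, -0.0065187737345695496), (0.1944296807050705, 0.1996200680732727), 8.176199913024902) 0.01199471854099976
cover 0 ((0.0, 0.0), 0.0)
```

```bash
python3 - <<'E'
from h import *
yaw=np.deg2rad(8.2);Rp=(R.from_euler('z',yaw)*R.from_euler('y',-28,degrees=True))
print(Rp.as_matrix().round(3).tolist())
o=np.array([.4935,-.0102,.186])
for n in ("scene","top"):
    c=dict(np.load(n+"0.npz"));P=cloud(c);m=masks(c["frame"]);ok=c["range_z"]>0
    g=m["blue"]&ok&(P[...,1]<-.2)&(P[...,2]>.0475)
    r=cv2.minAreaRect(P[g][:,:2].astype(np.float32));print(n,"bar",r,P[g].mean(0).round(4), "z",np.median(P[g][:,2]).round(4))
    L=cv2.PCACompute(P[g][:,:2].astype(np.float32),None)[1][0];print("  baryaw",np.degrees(np.arctan2(L[1],L[0])))
    g=ok&(P[...,2]>.003)&(P[...,2]<.014)&(np.hypot(P[...,0]-.498,P[...,1]+.305)<.075)
    print("  disc",cv2.minEnclosingCircle(P[g][:,:2].astype(np.float32)))
    h2=cv2.cvtColor(c["frame"],cv2.COLOR_RGB2HSV);g=(h2[...,0]>12)&(h2[...,0]<30)&(h2[...,1]>120)&ok&(np.hypot(P[...,0]-.498,P[...,1]+.305)<.06);print("  plug",P[g].mean(0).round(4))
    Q=Rp.inv().apply((P-o).reshape(-1,3)).reshape(P.shape);q=lambda g:Q[g]
    near=ok&(np.linalg.norm(Q,axis=-1)<.15)
    g=near&(abs(Q[...,2]-.0185)<.004)&(np.hypot(Q[...,0],Q[...,1])<.085)&(np.hypot(Q[...,0],Q[...,1])>.05)&~m["blue"]
    print("  ring",g.sum(),cv2.minEnclosingCircle(Q[g][:,:2].astype(np.float32)),"z",np.median(Q[g][:,2]))
    mm=near&m["white"]&(abs(Q[...,2])<.008)&(np.hypot(Q[...,0],Q[...,1])<.047)
    print("  memb",mm.sum(),Q[mm].mean(0).round(4),cv2.minEnclosingCircle(Q[mm][:,:2].astype(np.float32)))
    A=np.c_[Q[mm][:,:2],np.ones(mm.sum())];print("  memb plane",np.linalg.lstsq(A,Q[mm][:,2],rcond=None)[0].round(4))
    for k in ("red","green"):
        p=Q[near&m[k]];p=p[p[:,2]>.014] if k=="red" else p;print("  ",k,p.mean(0).round(4),np.degrees(np.arctan2(p[:,1],p[:,0]).mean()).round(1),np.hypot(p[:,0],p[:,1]).mean().round(4))
    hs=[]
    for s in (1,-1):
        g=near&m["blue"]&(P[...,2]>.12)&(Q[...,1]*s>0);p=Q[g];f=cv2.fitLine(p[:,:2].astype(np.float32),cv2.DIST_HUBER,0,.01,.01).ravel();hs.append(p.mean(0));print("  handle",p.mean(0).round(4),np.degrees(np.arctan2(f[1],f[0])).round(2))
    d=hs[0]-hs[1];print("  mid",((hs[0]+hs[1])/2).round(4),"ang",np.degrees(np.arctan2(d[1],d[0])).round(2))
w=camera("wrist");print(w["camera_matrix"].tolist(),w["T_tool_cam"].round(3).tolist())
E
```

```text
[[0.874, -0.143, -0.465], [0.126, 0.99, -0.067], [0.469, 0.0, 0.883]]
scene bar ((0.49761226773262024, -0.30419355630874634), (0.08418413996696472, 0.01807340234518051), 4.849798202514648) [ 0.4975 -0.305   0.0501] z 0.0499
  baryaw 2.664144
  disc ((0.4980190098285675, -0.3052162528038025), 0.0744796171784401)
  plug [ 0.498  -0.3382  0.0183]
  ring 880 ((0.0018889810889959335, 0.0012130700051784515), 0.07842592895030975) z 0.018258734512344332
  memb 542 [-0.0053 -0.0047  0.0013] ((-0.0028962704818695784, 0.001428800169378519), 0.04399814084172249)
  memb plane [0.0067 0.0008 0.0013]
   red [0.0655 0.0274 0.0187] 22.7 0.0711
   green [ 0.0724 -0.0432 -0.0178] -30.8 0.0844
  handle [-0.0372  0.0958  0.0209] -67.16
  handle [ 0.0468 -0.0956  0.0209] -68.48
  mid [0.0048 0.0001 0.0209] ang 113.69
top bar ((0.49721622467041016, -0.30315279960632324), (0.07912232726812363, 0.014548534527420998), 1.5827513933181763) [ 0.4972 -0.3034  0.0502] z 0.0502
  baryaw 1.4023743
  disc ((0.49808457493782043, -0.30485591292381287), 0.0749344751238823)
  plug [ 0.4968 -0.3352  0.018 ]
  ring 1664 ((-0.0018196763703599572, -0.00011783559602918103), 0.08106762915849686) z 0.018403047076942694
  memb 1752 [ 0.0007 -0.      0.0013] ((-0.0002403005928499624, 5.714797953260131e-05), 0.04696092754602432)
  memb plane [ 0.0027 -0.0017  0.0013]
   red [0.0638 0.0279 0.0189] 23.6 0.0697
   green [ 0.0705 -0.0402 -0.0156] -29.7 0.0812
  handle [-0.0401  0.0967  0.0242] -65.06
  handle [ 0.0443 -0.0954  0.0239] -68.67
  mid [0.0021 0.0007 0.0241] ang 113.72
[[371.64829954431775, 0.0, 323.9142486909748], [0.0, 371.64829954431775, 236.9717478214167], [0.0, 0.0, 1.0]] [[-0.0, -0.961, -0.277, 0.07], [1.0, -0.0, -0.0, -0.001], [0.0, -0.277, 0.961, -0.143], [0.0, 0.0, 0.0, 1.0]]
```

>>> send_rows(
  steps="1 0.032 0.016 -0.01 0 0 -0.032;1 0.032 0.016 -0.01 0 0 -0.032;1 0.032 0.016 -0.01 0 0 -0.032;1 0.032 0.016 -0.01 0 0 -0.032;1 0.032 0.016 -0.01 0 0 -0.032",
)

```text
clock: 0.57
eef_pos: [0.3352, -0.3877, 0.1806]
tool_rot: [0.995, 0.097, -0.0, -0.0]
ft_force: [-0.4, -0.5, -0.2]
grip_width: 0.0857
grasp_force: 0.0
```

>>> send_rows(
  steps="1 0.032 0.016 -0.01 0 0 -0.032;1 0.032 0.016 -0.01 0 0 -0.032;1 0.032 0.016 -0.01 0 0 -0.032;1 0.032 0.016 -0.01 0 0 -0.032;1 0.032 0.016 -0.01 0 0 -0.032",
)

```text
clock: 0.98
eef_pos: [0.4954, -0.3075, 0.1305]
tool_rot: [1.0, 0.017, -0.0, -0.0]
ft_force: [-0.8, -0.5, 0.2]
grip_width: 0.0857
grasp_force: 0.0
```

>>> send_rows(
  steps="1 0 0 0 0 0 0;1 0 0 0 0 0 0;1 0 0 0 0 0 0;1 0 0 0 0 0 0;1 0 0 0 0 0 0",
)

```text
clock: 1.4
eef_pos: [0.4932, -0.3096, 0.1319]
tool_rot: [1.0, 0.017, 0.0, 0.0]
ft_force: [0.3, -0.0, -0.1]
grip_width: 0.0852
grasp_force: 0.0
```

```bash
cat >> h.py <<'E'
def wrist(name=None):
    s=get_obs();w=camera("wrist");K=w["camera_matrix"];Rt=R.from_quat(s["tool_rot"]).as_matrix();T=w["T_tool_cam"]
    v,u=np.mgrid[0:480,0:640];dx=(u-K[0,2]);dy=(v-K[1,2]);r=np.hypot(dx,dy);th=r/K[0,0]
    k=np.sin(th)/np.maximum(r,1e-9);d=np.stack([dx*k,dy*k,np.cos(th)],-1)
    z=w["range_z"];C=d/np.maximum(d[...,2:],1e-6)*z[...,None]
    D=d@(Rt@T[:3,:3]).T;o=s["eef_pos"]+Rt@T[:3,3]
    P=C@(Rt@T[:3,:3]).T+o
    if name: cv2.imwrite(f"pics/{name}.png",w["frame"][...,::-1])
    return s,w,o,D,P   # state, picture, eye, rays, points
E
python3 - <<'E'
from h import *
s,w,o,D,P=wrist("w1");m=masks(w["frame"]);print(s["eef_pos"],s["tool_rot"])
# blue bar
N,L,st,ce=cv2.connectedComponentsWithStats(m["blue"].astype(np.uint8))
for i in range(1,N):
    if st[i,4]<200: continue
    g=L==i;X=o+D[g]*((.050-o[2])/D[g][:,2:]);r=cv2.minAreaRect(X[:,:2].astype(np.float32))
    print(st[i],ce[i].round(),"plane",r,"depth",P[g&(w["range_z"]>0)].mean(0))
    q=P[g&(w["range_z"]>0)];q=q[abs(q[:,2]-.05)<.004];
    if len(q)>20: print("  top",cv2.minAreaRect(q[:,:2].astype(np.float32)),q[:,2].mean())
q=P[(w["range_z"]>0)&m["white"]&(abs(P[...,2]-.008)<.004)&(np.hypot(P[...,0]-.498,P[...,1]+.305)<.08)]
print("disc",cv2.minEnclosingCircle(q[:,:2].astype(np.float32)))
E
```

```text
[ 0.49323226 -0.30962232  0.13189378] [9.99855743e-01 1.69828751e-02 1.76226325e-04 2.11457665e-04]
[307 252  22  48 630] [318. 283.] plane ((0.4716365933418274, -0.30526793003082275), (0.03310832008719444, 0.013980548828840256), 2.1380667686462402) depth [ 0.46659209 -0.30586907  0.04997651]
  top ((0.47149932384490967, -0.3052771985530853), (0.03319304436445236, 0.014009417966008186), 2.137847423553467) 0.050055178731452564
disc ((0.49659499526023865, -0.30441612005233765), 0.061210229992866516)
```

View pics/w1.png

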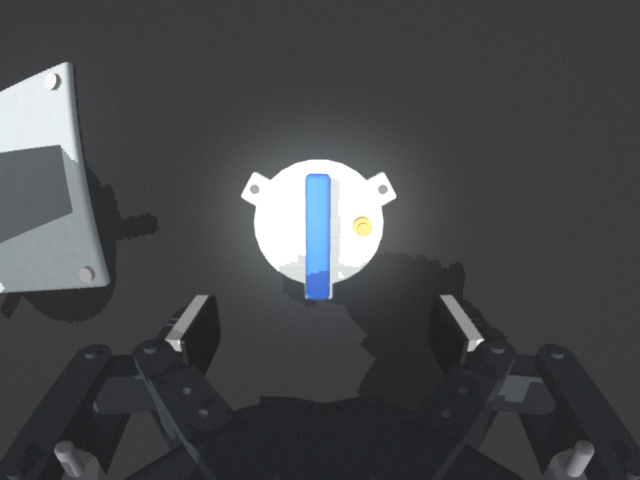

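>>> send_rows(
  steps="1 0.0034 0.005 -0.01 0 0 0;1 0 0 -0.025 0 0 0;1 0 0 -0.03 0 0 0;1 0 0 -0.027 0 0 0;1 0 0 -0.015 0 0 0",
)

```text
clock: 1.87
eef_pos: [0.4953, -0.3026, 0.0208]
tool_rot: [1.0, 0.017, -0.002, -0.001]
ft_force: [-0.4, 0.2, 0.2]
grip_width: 0.0854
grasp_force: 0.0
```

>>> send_rows(
  steps="-1 0 0 0 0 0 0;-1 0 0 0 0 0 0;-1 0 0 0 0 0 0;-1 0 0 0 0 0 0;-1 0 0 0 0 0 0",
)

```text
clock: 2.28
eef_pos: [0.4987, -0.3044, 0.026]
tool_rot: [1.0, 0.018, 0.001, 0.001]
ft_force: [0.0, 0.0, 0.7]
grip_width: 0.0256
grasp_force: 0.0
```

>>> send_rows(
  steps="-1 0 0 0 0 0 0;-1 0 0 0 0 0 0;-1 0 0 0 0 0 0;-1 0 0 0 0 0 0;-1 0 0 0 0 0 0",
)

```text
clock: 2.7
eef_pos: [0.4987, -0.3045, 0.026]
tool_rot: [1.0, 0.018, 0.001, 0.001]
ft_force: [-0.5, -0.5, 5.6]
grip_width: 0.0148
grasp_force: 59.4
```

```bash
cat >> h.py <<'E'
Rp=R.from_euler('z',8.2,degrees=True)*R.from_euler('y',-28,degrees=True)
po=np.array([.4945,-.0105,.186])
def tool(ang): # tool z into the mouth, tool x at pot angle ang (deg)
    a=np.deg2rad(ang);x=np.array([np.cos(a),np.sin(a),0]);z=np.array([0,0,-1.])
    return Rp*R.from_matrix(np.c_[x,np.cross(z,x),z])
def delta(pos,rot,s=None):
    s=s or get_obs();return (pos-s["eef_pos"]).round(4),(rot*R.from_quat(s["tool_rot"]).inv()).as_rotvec().round(4)
E
python3 - <<'E'
from h import *
t=tool(60)
for so in (0,.08,.12):
    p=po+Rp.apply([0,0,.026+so])+t.apply([.002,0,0]);d=delta(p,t);print(so,p.round(4),d,np.linalg.norm(d[1]))
print(get_obs()["joint_pos"].round(2))
E
```

```text
0 [ 0.483  -0.0104  0.2094] (array([-0.0156,  0.2941,  0.1834]), array([-0.217 , -0.465 ,  1.1305])) 1.2415088602180817
0.08 [ 0.4459 -0.0158  0.2801] (array([-0.0528,  0.2888,  0.2541]), array([-0.217 , -0.465 ,  1.1305])) 1.2415088602180817
0.12 [ 0.4273 -0.0184  0.3154] (array([-0.0714,  0.2861,  0.2894]), array([-0.217 , -0.465 ,  1.1305])) 1.2415088602180817
[-0.55  0.56 -0.07  0.93 -0.    2.56]
```

>>> send_rows(
  steps="-1 0 0 0.01 0 0 0;-1 0 0 0.025 0 0 0;-1 0 0 0.03 0 0 0;-1 0 0 0.03 0 0 0;-1 0 0 0.03 0 0 0",
)

```text
clock: 3.12
eef_pos: [0.4964, -0.3028, 0.1498]
tool_rot: [1.0, 0.018, -0.001, -0.001]
ft_force: [0.1, -1.7, -5.0]
grip_width: 0.0151
grasp_force: 59.0
```

>>> send_rows(
  steps="-1 -0.0035 0.01 0.0255 -0.0145 -0.031 0.0754;-1 -0.0035 0.01 0.0255 -0.0145 -0.031 0.0754;-1 -0.0035 0.01 0.0255 -0.0145 -0.031 0.0754;-1 -0.0035 0.01 0.0255 -0.0145 -0.031 0.0754;-1 -0.0035 0.01 0.0255 -0.0145 -0.031 0.0754",
)

```text
clock: 3.53
eef_pos: [0.4786, -0.2523, 0.2771]
tool_rot: [0.975, 0.207, 0.076, 0.037]
ft_force: [-0.1, 0.3, -3.8]
grip_width: 0.015
grasp_force: 59.2
```

>>> send_rows(
  steps="-1 -0.0035 0.024 0 -0.0145 -0.031 0.0754;-1 -0.0035 0.024 0 -0.0145 -0.031 0.0754;-1 -0.0035 0.024 0 -0.0145 -0.031 0.0754;-1 -0.0035 0.024 0 -0.0145 -0.031 0.0754;-1 -0.0035 0.024 0 -0.0145 -0.031 0.0754",
)

```text
clock: 3.95
eef_pos: [0.4606, -0.132, 0.2757]
tool_rot: [0.908, 0.384, 0.149, 0.072]
ft_force: [0.8, -0.4, -4.3]
grip_width: 0.0149
grasp_force: 59.2
```

>>> send_rows(
  steps="-1 -0.0035 0.024 0 -0.0145 -0.031 0.0754;-1 -0.0035 0.024 0 -0.0145 -0.031 0.0754;-1 -0.0035 0.024 0 -0.0145 -0.031 0.0754;-1 -0.0035 0.024 0 -0.0145 -0.031 0.0754;-1 -0.0035 0.022 0 -0.0145 -0.031 0.0754",
)

```text
clock: 4.37
eef_pos: [0.4427, -0.0141, 0.2753]
tool_rot: [0.803, 0.546, 0.215, 0.105]
ft_force: [0.8, -0.2, -3.8]
grip_width: 0.0148
grasp_force: 59.2
```

>>> send_rows(
  steps="-1 0 0 0 0 0 0;-1 0 0 0 0 0 0;-1 0 0 0 0 0 0;-1 0 0 0 0 0 0;-1 0 0 0 0 0 0",
)

```text
clock: 4.78
eef_pos: [0.4452, -0.0164, 0.2767]
tool_rot: [0.804, 0.544, 0.216, 0.106]
ft_force: [0.6, 0.8, -3.9]
grip_width: 0.0149
grasp_force: 59.3
```

```bash
python3 - <<'E'
from h import *
s,w,o,D,P=wrist("w2");print(s["eef_pos"],s["tool_rot"],delta(po+Rp.apply([0,0,.106]),tool(60),s))
ok=w["range_z"]>0
T=R.from_quat(s["tool_rot"]).inv().apply((P-s["eef_pos"]).reshape(-1,3)).reshape(P.shape)
m=masks(w["frame"])
g=ok&(abs(T[...,2]-.018)<.005)&(np.hypot(T[...,0],T[...,1])<.08)&(w["frame"].min(-1)>60);q=T[g]
print("cover top in tool",len(q),cv2.minEnclosingCircle(q[:,:2].astype(np.float32)),np.median(q[:,2]))
A=np.c_[q[:,:2],np.ones(len(q))];print("plane",np.linalg.lstsq(A,q[:,2],rcond=None)[0].round(4))
np.savez("w2.npz",P=P,T=T,f=w["frame"],ok=ok)
Q=Rp.inv().apply((P-po).reshape(-1,3)).reshape(P.shape)
for k in ("red","green","blue"):
    g=ok&m[k]&(abs(Q[...,2])<.05)&(np.hypot(Q[...,0],Q[...,1])>.06);p=Q[g]
    if len(p):print(k,len(p),p.mean(0).round(4))
E
```

```text
[ 0.44523893 -0.01635877  0.27668261] [0.80417534 0.5437517  0.21554062 0.10572774] (array([ 0.    , -0.0012,  0.0029]), array([ 0.0021, -0.0035,  0.0016]))
cover top in tool 17672 ((0.0011789670679718256, -0.0005629254155792296), 0.060221053659915924) 0.017659369012566702
plane [0.0079 0.0028 0.0176]
red 223 [0.0612 0.0284 0.0204]
green 12 [ 0.074  -0.0397 -0.0143]
blue 2945 [-0.0143  0.0359  0.0244]
```

View pics/w2.png

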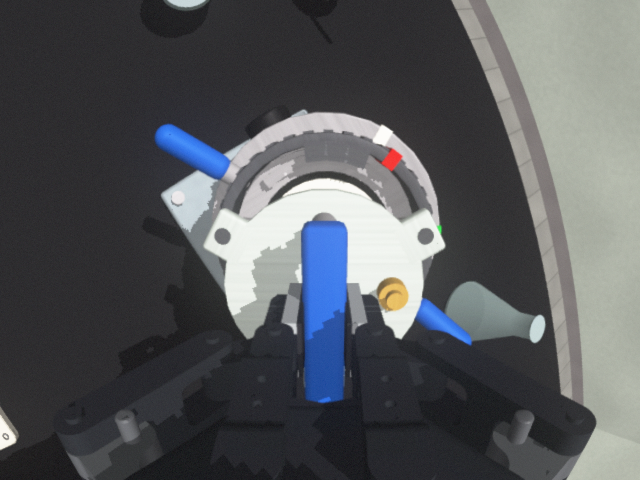

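```bash
cat >> h.py <<'E'
from scipy.optimize import least_squares
def edge(q,r0,lo,hi,skip=(),pct=98,n=3):
    a=np.degrees(np.arctan2(q[:,1],q[:,0]));r=np.hypot(q[:,0],q[:,1]);E=[]
    for b in np.arange(-180,180,n):
        k=(a>=b)&(a<b+n)&(r>lo)&(r<hi)
        if k.sum()>6 and not any(abs((b-c+180)%360-180)<w for c,w in skip): E.append([b+n/2,np.percentile(r[k],pct)])
    E=np.array(E);t=np.radians(E[:,0])
    f=lambda p:E[:,1]-r0-p[2]-p[0]*np.cos(t)-p[1]*np.sin(t)
    S=least_squares(f,[0,0,0],loss="soft_l1",f_scale=.001);return S.x.round(4),len(E),(E[:,0].min(),E[:,0].max()),np.abs(S.fun).mean().round(4)
E
python3 - <<'E'
from h import *
z=np.load("w2.npz");P,T,f,ok=[z[k] for k in("P","T","f","ok")]
g=ok&(abs(T[...,2]-.018)<.004)&(f.min(-1)>60)
q=T[g][:,:2];a=np.degrees(np.arctan2(q[:,1],q[:,0]));r=np.hypot(*q.T)
b=np.arange(-130,130,5);print([(int(x),round(1e3*np.percentile(r[(a>=x)&(a<x+5)],99),1)) for x in b if ((a>=x)&(a<x+5)&(r>.04)).sum()>5])
print("disc",edge(q,.048,.04,.053,skip=[(60,20),(-60,20),(180,75)]))
# ears: bearing of strip beyond r=.052
for s in(1,-1):
    k=(r>.052)&(r<.064)&(q[:,1]*s>0);c=q[k];print("ear",c.mean(0).round(4),np.degrees(np.arctan2(*c.mean(0)[::-1])).round(2),r[k].max().round(4))
Q=Rp.inv().apply((P-po).reshape(-1,3)).reshape(P.shape);m=masks(f)
g=ok&(abs(Q[...,2]-.0185)<.003)&~m["blue"];p=Q[g][:,:2];print("ring out",edge(p,.072,.06,.078,skip=[(114,8),(-66,8)]), np.median(Q[g&(np.hypot(Q[...,0],Q[...,1])<.075)][:,2]))
g=ok&(abs(Q[...,2]+.016)<.004)&(f.min(-1)>60);p=Q[g][:,:2];print("ledge",edge(p,.086,.078,.092), np.median(Q[g&(np.hypot(Q[...,0],Q[...,1])<.09)][:,2]))
g=ok&(abs(Q[...,2]-.001)<.003)&(f.min(-1)>120);p=Q[g][:,:2];a=np.degrees(np.arctan2(p[:,1],p[:,0]));r=np.hypot(*p.T)
print("seat z",np.median(Q[g][:,2]),len(p))
for k,c in(("red",0),("green",0)):
    h=ok&m[k]&(abs(Q[...,2])<.03);v=Q[h];print(k,v.mean(0).round(4))
E
```

```text
[(-130, np.float64(48.9)), (-125, np.float64(49.2)), (-120, np.float64(49.5)), (-115, np.float64(49.1)), (-110, np.float64(48.5)), (-105, np.float64(49.1)), (-100, np.float64(48.5)), (-95, np.float64(48.0)), (-90, np.float64(48.1)), (-85, np.float64(47.9)), (-80, np.float64(47.8)), (-75, np.float64(59.6)), (-70, np.float64(60.7)), (-65, np.float64(60.1)), (-60, np.float64(60.1)), (-55, np.float64(60.4)), (-50, np.float64(50.9)), (-45, np.float64(46.7)), (-40, np.float64(46.7)), (-35, np.float64(46.7)), (-30, np.float64(46.2)), (-25, np.float64(46.6)), (-20, np.float64(46.3)), (-15, np.float64(46.0)), (-10, np.float64(46.1)), (-5, np.float64(45.9)), (0, np.float64(45.8)), (5, np.float64(45.9)), (10, np.float64(45.8)), (15, np.float64(46.0)), (20, np.float64(45.9)), (25, np.float64(45.7)), (30, np.float64(46.0)), (35, np.float64(45.7)), (40, np.float64(45.8)), (45, np.float64(55.8)), (50, np.float64(59.4)), (55, np.float64(59.1)), (60, np.float64(58.8)), (65, np.float64(59.5)), (70, np.float64(58.2)), (75, np.float64(46.3)), (80, np.float64(46.2)), (85, np.float64(46.6)), (90, np.float64(47.1)), (95, np.float64(47.5)), (100, np.float64(47.8)), (105, np.float64(47.6)), (110, np.float64(48.0)), (115, np.float64(48.3)), (120, np.float64(48.0)), (125, np.float64(48.0))]
disc (array([-0.0017, -0.0007, -0.0004]), 45, (np.float64(-103.5), np.float64(106.5)), np.float64(0.0002))
ear [0.0275 0.0477] 60.1 0.06
ear [ 0.027  -0.0485] -60.89 0.0611
ring out (array([-0.0013,  0.0009, -0.0001]), 51, (np.float64(-49.5), np.float64(163.5)), np.float64(0.0006)) 0.019630864998748342
ledge (array([-0.0013,  0.0009, -0.0008]), 56, (np.float64(-28.5), np.float64(145.5)), np.float64(0.0003)) -0.014766090957134275
seat z 0.001404814303349246 3537
red [0.0612 0.0284 0.0204]
green [ 0.074  -0.0397 -0.0143]
```

```bash
cat >> h.py <<'E'
pw=po+Rp.apply([-.0013,.0009,.0008])
def seat(so): t=tool(60);return pw+Rp.apply([0,0,.0257+so])+t.apply([.0017,.0007,0]),t
E
python3 - <<'E'
from h import *
for so in(.03,.008,0): print(so,delta(*seat(so)))
print("per 10mm",Rp.apply([0,0,-.01]).round(5),get_obs()["ft_force"])
E
```

```text
0.03 (array([ 0.0228,  0.0041, -0.0407]), array([ 0.0021, -0.0035,  0.0016]))
0.008 (array([ 0.033 ,  0.0056, -0.0601]), array([ 0.0021, -0.0035,  0.0016]))
0 (array([ 0.0368,  0.0061, -0.0672]), array([ 0.0021, -0.0035,  0.0016]))
per 10mm [ 0.00465  0.00067 -0.00883] [ 0.26613717  0.39921773 -4.65306199]
```

>>> send_rows(
  steps="-1 0.0075 0.0013 -0.0135 0.002 -0.0035 0.0016;-1 0.0075 0.0013 -0.0135 0 0 0;-1 0.0078 0.0015 -0.0137 0 0 0;-1 0.0047 0.0007 -0.009 0 0 0;-1 0.0023 0.0004 -0.0045 0 0 0",
)

```text
clock: 5.25
eef_pos: [0.4746, -0.0109, 0.2207]
tool_rot: [0.804, 0.544, 0.217, 0.105]
ft_force: [-0.7, -0.4, -4.5]
grip_width: 0.015
grasp_force: 59.3
```

>>> send_rows(
  steps="-1 0.0016 0.0002 -0.0029 0 0 0;-1 0.0016 0.0002 -0.003 0 0 0;-1 0 0 0 0 0 0;-1 0 0 0 0 0 0;-1 0 0 0 0 0 0",
)

```text
clock: 5.67
eef_pos: [0.4784, -0.0102, 0.2174]
tool_rot: [0.803, 0.544, 0.218, 0.106]
ft_force: [-0.0, 0.6, -4.4]
grip_width: 0.0149
grasp_force: 59.3
```

```bash
python3 - <<'E'
from h import *
s=get_obs()
for so in(.008,0): print(so,delta(*seat(so),s))
print(s["ft_force"].round(1),s["ft_torque"].round(2))
E
```

```text
0.008 (array([-0.    , -0.0006, -0.0009]), array([ 0.0001,  0.002 , -0.0014]))
0 (array([ 0.0037, -0.0001, -0.0079]), array([ 0.0001,  0.002 , -0.0014]))
[-0.   0.6 -4.4] [-0.07  0.87 -0.03]
```

>>> send_rows(
  steps="-1 0.0009 -0.0004 -0.0025 0 0 0;-1 0.0009 0 -0.0018 0 0 0;-1 0 0 0 0 0 0;-1 0 0 0 0 0 0;-1 0 0 0 0 0 0",
)

```text
clock: 6.08
eef_pos: [0.4798, -0.0105, 0.2124]
tool_rot: [0.803, 0.545, 0.218, 0.106]
ft_force: [0.6, -0.0, -3.4]
grip_width: 0.0145
grasp_force: 59.3
```

>>> send_rows(
  steps="-1 0.0009 0 -0.0018 0 0 0;-1 0.0005 0 -0.0009 0 0 0;-1 0 0 0 0 0 0;-1 0 0 0 0 0 0;-1 0 0 0 0 0 0",
)

```text
clock: 6.5
eef_pos: [0.4813, -0.0104, 0.2096]
tool_rot: [0.803, 0.545, 0.218, 0.106]
ft_force: [0.2, 0.5, -4.0]
grip_width: 0.0149
grasp_force: 59.3
```

```bash
python3 - <<'E'
from h import *
s=get_obs()
for so in(0,): print(so,delta(*seat(so),s))
print(Rp.inv().apply(s["ft_force"]-[0,0,-4.4]).round(1),s["ft_torque"].round(2))
E
```

```text
0 (array([ 0.0008,  0.0002, -0.0002]), array([ 0.    ,  0.0006, -0.0016]))
[0.5 0.4 0.2] [-0.15  0.91  0.01]
```

>>> send_rows(
  steps="-1 0.0005 0 -0.0009 0 0 0;-1 0 0 0 0 0 0;-1 0 0 0 0 0 0;-1 0 0 0 0 0 0;-1 0 0 0 0 0 0",
)

```text
clock: 6.92
eef_pos: [0.4813, -0.0106, 0.2094]
tool_rot: [0.803, 0.544, 0.218, 0.106]
ft_force: [-7.6, -0.8, 3.7]
grip_width: 0.0148
grasp_force: 60.7
```

>>> send_rows(
  steps="-1 0.0005 0 -0.0009 0 0 0;-1 0 0 0 0 0 0;-1 0 0 0 0 0 0;-1 0 0 0 0 0 0;-1 0 0 0 0 0 0",
)

```text
clock: 7.33
eef_pos: [0.4813, -0.0105, 0.2094]
tool_rot: [0.803, 0.544, 0.218, 0.106]
ft_force: [-16.0, -0.2, 12.3]
grip_width: 0.015
grasp_force: 62.2
```

```bash
cat > chk.py <<'E'
from h import *
import sys
s,w,o,D,P=wrist(sys.argv[1]);ok=w["range_z"]>0;f=w["frame"];m=masks(f)
Q=Rp.inv().apply((P-pw).reshape(-1,3)).reshape(P.shape);r=np.hypot(Q[...,0],Q[...,1])
g=ok&(abs(Q[...,2]-.009)<.008)&(r<.06)&(f.min(-1)>100);q=Q[g];q=q[abs(q[:,2]-np.median(q[:,2]))<.004]
A=np.c_[q[:,:2],np.ones(len(q))];print("cover top plane",np.linalg.lstsq(A,q[:,2],rcond=None)[0].round(4),len(q))
try: print("cover disc",edge(q[:,:2],.048,.04,.0505,skip=[(0,20),(120,20),(240,20)]))
except Exception as e: print(e)
for k in range(0,360,120):
    a=np.radians(k);u=Q@Rp.inv().apply(Rp.apply([np.cos(a),np.sin(a),0]));v=-Q[...,0]*np.sin(a)+Q[...,1]*np.cos(a)
    e=ok&(u>.051)&(u<.06)&(abs(v)<.018)&(f.min(-1)>100);p=Q[e];print("ear",k,len(p),np.percentile(p[:,2],[10,50,90]).round(4) if len(p)>20 else "", )
g=ok&(abs(Q[...,2]-.0185)<.003)&~m["blue"];print("ring",edge(Q[g][:,:2],.072,.06,.078,skip=[(114,8),(-66,8)]))
for k in("red","green"):
    h=ok&m[k]&(r>.05)&(r<.1)&(abs(Q[...,2])<.04);v=Q[h]
    if len(v): print(k,len(v),v.mean(0).round(4),np.degrees(np.arctan2(v[:,1],v[:,0]).mean()).round(2))
E
python3 chk.py w3
```

```text
cover top plane [-0.001  -0.0001  0.008 ] 21899
cover disc (array([-0.0006, -0.0011,  0.0008]), 58, (np.float64(-178.5), np.float64(178.5)), np.float64(0.001))
ear 0 1243 [0.0006 0.0078 0.0091]
ear 120 1313 [0.0006 0.008  0.0092]
ear 240 48 [-0.0002  0.0007  0.0068]
ring (array([ 0.0002,  0.0003, -0.001 ]), 69, (np.float64(-49.5), np.float64(169.5)), np.float64(0.0003))
red 506 [0.0626 0.0275 0.0198] 23.71
green 11 [ 0.0761 -0.0404 -0.0153] -27.97
```

View pics/w3.png

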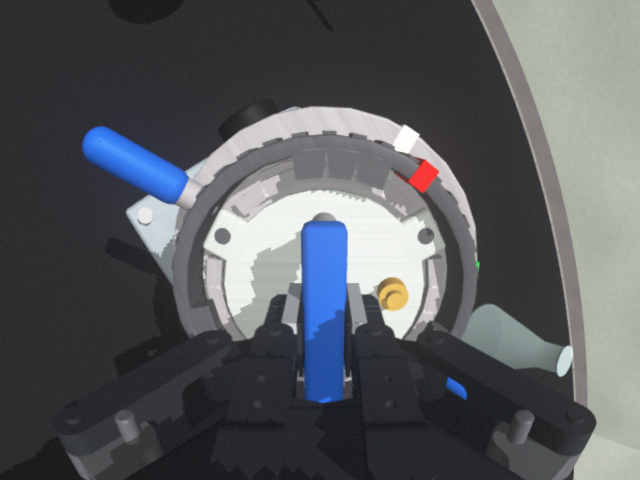

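>>> send_rows(
  steps="-1 -0.0006 0 0.0012 0 0 0;0 0 0 0 0 0 0;0 0 0 0 0 0 0;0 0 0 0 0 0 0;0 0 0 0 0 0 0",
)

```text
clock: 7.8
eef_pos: [0.4825, -0.0105, 0.2098]
tool_rot: [0.803, 0.545, 0.219, 0.106]
ft_force: [0.1, 0.2, -0.5]
grip_width: 0.0429
grasp_force: 0.0
```

```bash
cat >> h.py <<'E'
def hb(ang,so,r=.103,ti=0.0): # straddle handle_b at pot angle ang
    a=np.radians(ang);return pw+Rp.apply([r*np.cos(a),r*np.sin(a),ti+so]),tool(ang+180)
E
python3 - <<'E'
from h import *
s=get_obs();print(s["grip_width"],s["eef_pos"],s["ft_force"])
up=Rp.apply([0,0,.07]);print("up",up.round(4))
for so in(.06,0):
    d=delta(*hb(-66.4,so),s);print(so,"after up",(d[0]-up).round(4),d[1],np.linalg.norm(d[1]))
E
```

```text
0.04289444368553641 [ 0.48246904 -0.01050348  0.20975774] [ 0.07805306  0.16187447 -0.48401937]
up [-0.0325 -0.0047  0.0618]
0.06 after up [ 0.0645 -0.0869 -0.0131] [-0.4355 -0.0606  0.8238] 0.9337981848343891
0 after up [ 0.0924 -0.0829 -0.0661] [-0.4355 -0.0606  0.8238] 0.9337981848343891
```

>>> send_rows(
  steps="0 -0.0065 -0.0009 0.0124 0 0 0;0 -0.0065 -0.0009 0.0124 0 0 0;0 -0.0065 -0.0009 0.0124 0 0 0;0 -0.0065 -0.0009 0.0124 0 0 0;0 -0.0065 -0.0009 0.0124 0 0 0",
)

```text
clock: 8.22
eef_pos: [0.4492, -0.015, 0.2719]
tool_rot: [0.803, 0.545, 0.218, 0.106]
ft_force: [0.4, 0.3, -0.3]
grip_width: 0.0429
grasp_force: 0.0
```

>>> send_rows(
  steps="0 0.0065 -0.0087 -0.0013 -0.0436 -0.006 0.0824;0 0.0065 -0.0087 -0.0013 -0.0436 -0.006 0.0824;0 0.0065 -0.0087 -0.0013 -0.0436 -0.006 0.0824;0 0.0065 -0.0087 -0.0013 -0.0436 -0.006 0.0824;0 0.0065 -0.0087 -0.0013 -0.0436 -0.006 0.0824",
)

```text
clock: 8.63
eef_pos: [0.4824, -0.059, 0.2648]
tool_rot: [0.654, 0.717, 0.187, 0.154]
ft_force: [-0.7, -0.4, 0.7]
grip_width: 0.0428
grasp_force: 0.0
```

>>> send_rows(
  steps="0 0.0065 -0.0087 -0.0013 -0.0436 -0.006 0.0824;0 0.0065 -0.0087 -0.0013 -0.0436 -0.006 0.0824;0 0.0065 -0.0087 -0.0013 -0.0436 -0.006 0.0824;0 0.0065 -0.0087 -0.0013 -0.0436 -0.006 0.0824;0 0.0065 -0.0087 -0.0013 -0.0436 -0.006 0.0824",
)

```text
clock: 9.05
eef_pos: [0.5149, -0.1025, 0.2581]
tool_rot: [0.47, 0.849, 0.145, 0.193]
ft_force: [-0.4, -0.1, -0.5]
grip_width: 0.043
grasp_force: 0.0
```

>>> send_rows(
  steps="0 0 0 0 0 0 0;0 0 0 0 0 0 0;0 0 0 0 0 0 0;0 0 0 0 0 0 0;0 0 0 0 0 0 0",
)

```text
clock: 9.47
eef_pos: [0.514, -0.1015, 0.2583]
tool_rot: [0.472, 0.848, 0.146, 0.192]
ft_force: [0.5, 0.8, 0.1]
grip_width: 0.043
grasp_force: 0.0
```

```bash
python3 chk.py w4; python3 - <<'E'
from h import *
s=get_obs();print(s["joint_pos"].round(2))
for so in(.06,0): print(delta(*hb(-66.4,so),s))
E
```

```text
cover top plane [0.0003 0.0053 0.0081] 22972
cover disc (array([-0.0007,  0.0003,  0.0004]), 72, (np.float64(-178.5), np.float64(178.5)), np.float64(0.0011))
ear 0 942 [0.0006 0.0079 0.0092]
ear 120 0 
ear 240 1032 [0.0005 0.0079 0.0092]
ring (array([ 0.0001, -0.0004, -0.001 ]), 83, (np.float64(-178.5), np.float64(178.5)), np.float64(0.0004))
red 417 [0.0617 0.0268 0.0183] 23.5
green 127 [ 0.0723 -0.042  -0.0148] -30.16
[-0.31 -0.05 -0.37  0.81  0.21  0.75]
(array([ 0.0005, -0.0005,  0.0001]), array([ 0.0015, -0.0011,  0.0007]))
(array([ 0.0284,  0.0035, -0.0528]), array([ 0.0015, -0.0011,  0.0007]))
```

View pics/w4.png

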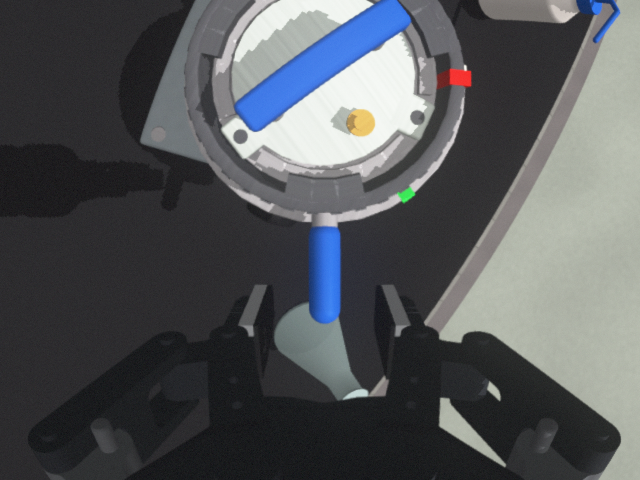

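>>> send_rows(
  steps="0 0.006 0.0006 -0.011 0 0 0;0 0.006 0.0006 -0.011 0 0 0;0 0.006 0.0008 -0.011 0 0 0;0 0.006 0.0008 -0.011 0 0 0;0 0.0044 0.0007 -0.0088 0 0 0",
)

```text
clock: 9.93
eef_pos: [0.5427, -0.0981, 0.2046]
tool_rot: [0.472, 0.848, 0.146, 0.192]
ft_force: [-0.0, 0.1, 0.0]
grip_width: 0.0428
grasp_force: 0.0
```

>>> send_rows(
  steps="0 0 0 0 0 0 0;0 0 0 0 0 0 0;-1 0 0 0 0 0 0;-1 0 0 0 0 0 0;-1 0 0 0 0 0 0",
)

```text
clock: 10.35
eef_pos: [0.5427, -0.0988, 0.2064]
tool_rot: [0.472, 0.848, 0.145, 0.193]
ft_force: [-1.3, -0.1, 1.4]
grip_width: 0.0119
grasp_force: 58.4
```

>>> send_rows(
  steps="-1 0 0 0 0 0 0;-1 0 0 0 0 0 0;-1 0 0 0 0 0 0;-1 0 0 0 0 0 0;-1 0 0 0 0 0 0",
)

```text
clock: 10.77
eef_pos: [0.5427, -0.0987, 0.2064]
tool_rot: [0.472, 0.848, 0.146, 0.193]
ft_force: [-4.3, -0.3, 5.9]
grip_width: 0.0121
grasp_force: 58.7
```

```bash
python3 - <<'E'
from h import *
s=get_obs();print(s["ft_force"].round(1),Rp.inv().apply(s["eef_pos"]-pw).round(4),s["grip_width"])
a0=-66.4
for a in np.arange(-66.4,-122,-5):
    p,t=hb(a,0);p1,t1=hb(a-5,0);print(a.round(1),(p1-p).round(4))
print("rot per 5deg",Rp.apply([0,0,-np.radians(5)]).round(4))
E
```

```text
[-4.3 -0.3  5.9] [ 0.0419 -0.0951  0.0007] 0.012122769924808534
-66.4 [-0.0069 -0.0043 -0.0039]
-71.4 [-0.0072 -0.0036 -0.0041]
-76.4 [-0.0075 -0.0028 -0.0041]
-81.4 [-0.0077 -0.0021 -0.0042]
-86.4 [-0.0078 -0.0013 -0.0042]
-91.4 [-0.0079 -0.0005 -0.0042]
-96.4 [-0.008   0.0003 -0.0042]
-101.4 [-0.0079  0.001  -0.0041]
-106.4 [-0.0078  0.0018 -0.004 ]
-111.4 [-0.0077  0.0026 -0.0039]
-116.4 [-0.0075  0.0033 -0.0037]
-121.4 [-0.0072  0.004  -0.0035]
rot per 5deg [ 0.0406  0.0058 -0.0771]
```

>>> send_rows(
  steps="-1 -0.0069 -0.0043 -0.0039 0.0406 0.0058 -0.0771;-1 -0.0072 -0.0036 -0.0041 0.0406 0.0058 -0.0771;-1 -0.0075 -0.0028 -0.0041 0.0406 0.0058 -0.0771;-1 -0.0077 -0.0021 -0.0042 0.0406 0.0058 -0.0771;-1 0 0 0 0 0 0",
)

```text
clock: 11.18
eef_pos: [0.5126, -0.1118, 0.1895]
tool_rot: [0.614, 0.752, 0.177, 0.164]
ft_force: [-5.0, -0.8, 6.0]
grip_width: 0.0122
grasp_force: 59.6
```

```bash
python3 chk.py w5; python3 - <<'E'
from h import *
s=get_obs();q=Rp.inv().apply(s["eef_pos"]-pw);print(s["ft_force"].round(1),q.round(4),np.degrees(np.arctan2(q[1],q[0])),np.hypot(q[0],q[1]),s["grip_width"],delta(*hb(-86.4,0),s))
E
```

```text
cover top plane [0.0017 0.0094 0.0082] 35892
cover disc (array([-0.0006,  0.0008,  0.0007]), 52, (np.float64(-178.5), np.float64(178.5)), np.float64(0.0009))
ear 0 1572 [0.0007 0.008  0.0178]
ear 120 0 
ear 240 2026 [0.0008 0.0083 0.0101]
ring (array([ 0.    , -0.0001, -0.0009]), 68, (np.float64(-178.5), np.float64(178.5)), np.float64(0.0003))
red 946 [0.0664 0.0035 0.0168] 3.01
green 39 [ 0.0728 -0.0442 -0.0134] -31.32
[-5.  -1.5  5.8] [ 0.0061 -0.1038  0.0007] -86.61045824144209 0.10396558724016569 0.011945900753813618 (array([ 0.0005,  0.0011, -0.0004]), array([ 0.0015, -0.0013,  0.0023]))
```

>>> send_rows(
  steps="-1 -0.0078 -0.0013 -0.0042 0.0406 0.0058 -0.0771;-1 -0.0079 -0.0005 -0.0042 0.0406 0.0058 -0.0771;-1 -0.008 0.0003 -0.0042 0.0406 0.0058 -0.0771;-1 -0.0079 0.001 -0.0041 0.0406 0.0058 -0.0771;-1 -0.0078 0.0018 -0.004 0.0406 0.0058 -0.0771",
)

```text
clock: 11.65
eef_pos: [0.4748, -0.1108, 0.1697]
tool_rot: [0.761, 0.601, 0.209, 0.123]
ft_force: [-2.5, -1.2, 5.6]
grip_width: 0.0121
grasp_force: 60.7
```

>>> send_rows(
  steps="-1 -0.0077 0.0026 -0.0039 0.0406 0.0058 -0.0771;-1 0 0 0 0 0 0;-1 0 0 0 0 0 0;-1 0 0 0 0 0 0;-1 0 0 0 0 0 0",
)

```text
clock: 12.07
eef_pos: [0.4658, -0.1078, 0.1651]
tool_rot: [0.786, 0.569, 0.213, 0.112]
ft_force: [-9.0, -0.0, 8.8]
grip_width: 0.0119
grasp_force: 60.8
```

```bash
python3 chk.py w6; python3 - <<'E'
from h import *
s=get_obs();q=Rp.inv().apply(s["eef_pos"]-pw);print(s["ft_force"].round(1),q.round(4),np.degrees(np.arctan2(q[1],q[0])),np.hypot(q[0],q[1]),s["grip_width"],delta(*hb(-120,0),s))
for n in("top","scene"):
    c=camera(n);P=cloud(c);m=masks(c["frame"]);Q=Rp.inv().apply((P-po).reshape(-1,3)).reshape(P.shape);r=np.hypot(Q[...,0],Q[...,1])
    for k in("red","green"):
        v=Q[(c["range_z"]>0)&m[k]&(r<.1)&(r>.05)&(abs(Q[...,2])<.03)]
        if len(v):print(n,k,len(v),v.mean(0).round(4),np.degrees(np.arctan2(v[:,1],v[:,0]).mean()).round(2))
E
```

```text
cover top plane [0.0054 0.0108 0.0081] 36016
cover disc (array([-0.0001,  0.0013,  0.0011]), 54, (np.float64(-178.5), np.float64(178.5)), np.float64(0.0007))
ear 0 696 [0.0041 0.0171 0.0196]
ear 120 304 [0.0006 0.0081 0.0194]
ear 240 2082 [0.0064 0.0184 0.0195]
ring (array([ 0.    , -0.0001, -0.0009]), 68, (np.float64(-178.5), np.float64(178.5)), np.float64(0.0003))
red 996 [ 0.0591 -0.0299  0.0158] -26.85
[-8.4 -1.2  9.9] [-0.0459 -0.0931  0.0006] -116.2177360609465 0.10380631810725566 0.012085416850062746 (array([-0.0052,  0.0032, -0.0032]), array([ 0.0301,  0.0025, -0.0542]))
top red 60 [ 0.063  -0.031   0.0137] -26.19
top green 34 [ 0.0698 -0.0399 -0.0153] -29.73
scene red 80 [ 0.064  -0.0336  0.0075] -27.69
scene green 32 [ 0.0715 -0.0425 -0.0175] -30.76
```

View pics/w6.png

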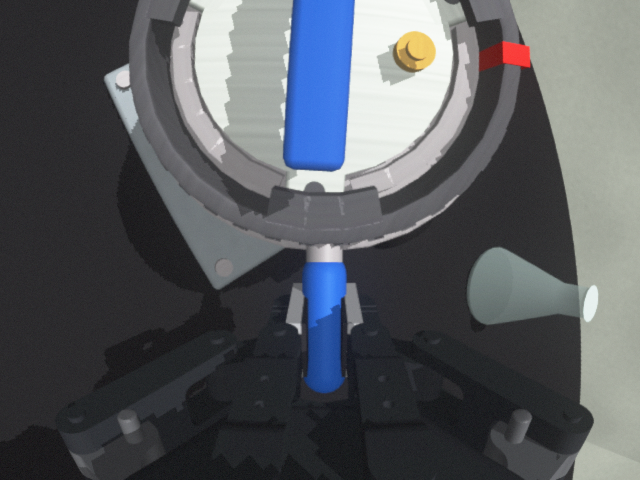

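>>> send_rows(
  steps="-1 -0.0025 0.001 -0.0013 0.0134 0.0019 -0.0255;-1 -0.0025 0.0011 -0.0012 0.0134 0.0019 -0.0255;-1 0 0 0 0 0 0;-1 0 0 0 0 0 0;-1 0 0 0 0 0 0",
)

```text
clock: 12.63
eef_pos: [0.4617, -0.1061, 0.1631]
tool_rot: [0.802, 0.546, 0.217, 0.107]
ft_force: [-4.3, -2.1, 7.0]
grip_width: 0.012
grasp_force: 60.6
```

```bash
cat > rg.py <<'E'
from h import *
s=get_obs();q=Rp.inv().apply(s["eef_pos"]-pw);print(s["ft_force"].round(1),"tool",np.degrees(np.arctan2(q[1],q[0])))
s,w,o,D,P=wrist();Ps=[("wrist",w,P,pw)]
for n in("top","scene"):
    c=camera(n);Ps.append((n,c,cloud(c),po))
for n,c,P,o in Ps:
    m=masks(c["frame"]);Q=Rp.inv().apply((P-o).reshape(-1,3)).reshape(P.shape);r=np.hypot(Q[...,0],Q[...,1])
    for k in("red","green"):
        v=Q[(c["range_z"]>0)&m[k]&(r<.1)&(r>.05)&(abs(Q[...,2])<.03)]
        if len(v):print(n,k,len(v),v.mean(0).round(4),np.degrees(np.arctan2(v[:,1],v[:,0]).mean()).round(2))
    b=[]
    for sg in(1,-1):
        v=Q[(c["range_z"]>0)&m["blue"]&(r<.13)&(r>.075)&(abs(Q[...,2])<.05)&(Q[...,1]*sg>0)]
        if len(v)>30:
            v=v[:,:2];r2=np.hypot(*v.T);b.append(v.mean(0));print("   handle",len(v),np.degrees(np.arctan2(*v.mean(0)[::-1])).round(2))
E
python3 rg.py
```

```text
[-4.3 -2.1  7. ] tool -118.90800042133661
wrist red 996 [ 0.0577 -0.0327  0.0159] -29.54
   handle 4584 -119.2
top red 59 [ 0.0611 -0.0341  0.0142] -29.13
top green 34 [ 0.0699 -0.0399 -0.0151] -29.7
   handle 293 60.19
   handle 88 -118.81
scene red 76 [ 0.0621 -0.0365  0.0075] -30.5
scene green 31 [ 0.0704 -0.0428 -0.0176] -31.34
   handle 214 58.18
   handle 64 -118.11
```

>>> send_rows(
  steps="-1 -0.0009 0.0004 -0.0005 0.005 0.0007 -0.0093;-1 0 0 0 0 0 0;-1 0 0 0 0 0 0;-1 0 0 0 0 0 0;-1 0 0 0 0 0 0",
)

```text
clock: 13.2
eef_pos: [0.4611, -0.1059, 0.1629]
tool_rot: [0.805, 0.542, 0.218, 0.106]
ft_force: [-4.3, -2.8, 7.6]
grip_width: 0.0121
grasp_force: 60.7
```

```bash
python3 rg.py
```

```text
[-4.3 -2.8  7.6] tool -119.25369529992821
wrist red 1001 [ 0.0575 -0.0331  0.0159] -29.91
   handle 4578 -119.55
top red 59 [ 0.061  -0.0344  0.0139] -29.43
top green 34 [ 0.0697 -0.0399 -0.0156] -29.78
   handle 286 59.89
   handle 88 -119.16
scene red 78 [ 0.0617 -0.037   0.0077] -30.95
scene green 32 [ 0.071  -0.0426 -0.0175] -30.99
   handle 217 57.89
   handle 61 -118.47
```

>>> send_rows(
  steps="0 0 0 0 0 0 0;0 0 0 0 0 0 0;0 0 0 0 0 0 0;0 0 0 0 0 0 0;0 -0.0023 -0.0003 0.0044 0 0 0",
)

```text
clock: 13.77
eef_pos: [0.4574, -0.1048, 0.1648]
tool_rot: [0.805, 0.542, 0.217, 0.104]
ft_force: [0.2, 1.1, 0.5]
grip_width: 0.0428
grasp_force: 0.0
```

>>> send_rows(
  steps="0 -0.0093 -0.0013 0.0177 0 0 0;0 -0.0093 -0.0013 0.0177 0 0 0;0 -0.0093 -0.0013 0.0177 0 0 0;0 -0.0093 -0.0013 0.0177 0 0 0;0 -0.0093 -0.0013 0.0177 0 0 0",
)

```text
clock: 14.18
eef_pos: [0.4107, -0.1115, 0.2553]
tool_rot: [0.805, 0.542, 0.217, 0.104]
ft_force: [-0.0, -0.3, 0.9]
grip_width: 0.0428
grasp_force: 0.0
```

>>> send_rows(
  steps="0 0 0 0.01 0 0 0;0 0 0 0 0 0 0;0 0 0 0 0 0 0;0 0 0 0 0 0 0;0 0 0 0 0 0 0",
)

```text
clock: 14.6
eef_pos: [0.4109, -0.1113, 0.2629]
tool_rot: [0.805, 0.542, 0.217, 0.103]
ft_force: [-0.8, -0.2, 0.2]
grip_width: 0.0426
grasp_force: 0.0
```

```bash
python3 rg.py; python3 chk.py w7
```

```text
[-0.8 -0.2  0.2] tool -118.5964952106314
wrist red 189 [ 0.0592 -0.034   0.0198] -29.88
wrist green 30 [ 0.0721 -0.0443 -0.015 ] -31.54
   handle 1258 -119.99
top red 58 [ 0.0609 -0.0345  0.0141] -29.51
top green 34 [ 0.07   -0.0399 -0.0147] -29.65
   handle 290 59.9
   handle 265 -118.8
scene red 77 [ 0.0619 -0.0369  0.0078] -30.84
scene green 32 [ 0.071  -0.0426 -0.0175] -30.98
   handle 219 57.94
   handle 175 -117.51
cover top plane [0.0001 0.0017 0.008 ] 16564
cover disc (array([0.0001, 0.0012, 0.0009]), 74, (np.float64(-178.5), np.float64(178.5)), np.float64(0.0007))
ear 0 846 [0.0075 0.0185 0.0197]
ear 120 862 [0.0075 0.0185 0.0198]
ear 240 833 [0.0076 0.0184 0.0196]
ring (array([-0.0002, -0.0006, -0.001 ]), 97, (np.float64(-178.5), np.float64(178.5)), np.float64(0.0007))
red 189 [ 0.0594 -0.0341  0.0198] -29.82
green 31 [ 0.0723 -0.0444 -0.0154] -31.59
```

View pics/w7.png

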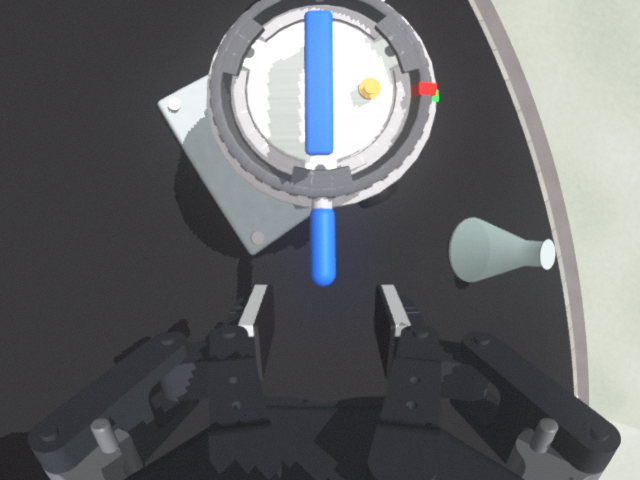

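The wrist view after release shows the red line at pixel (427, 88) in line with the green mark at (436, 96). The claws lie over all three ears, the plate is flat at 8.0 mm, and the gripper is clear of everything.

```bash
python3 -c "
from workcell import *
print(job_done())"
```

```text
the job is handed in; nothing more can be done
None
```

The job is handed in: the cover plate sits flat with its three ears in the notches, the lock ring's red line is within about half a degree of the green mark by the last camera check, and I did not touch the glassware or the wash bottle.

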